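# Down-end a jar into the labelling cradle

## Robot

A 7-joint arm with a two-finger parallel gripper is mounted at the origin on the work surface; the furniture and walls round the work are solid. World frame = base frame: x ahead of the robot, y to its left, z up, the work surface at z = 0. Lengths are in m, angles in rad, forces in N, time in s.
With the tool pointing down it reaches from about 0.35 to 0.9 m from the base axis. Payload 8.1 kg.
Tool frame: the origin (TCP) lies midway between the tips of the shut fingers; the grasp point (between the pads) lies 19 mm behind it; z points along the fingers, y is the line along which they close (so a half turn about z gives the same grasp; the last joint's range is limited). The gripper opens to 85 mm and grips with 20 to 120 N. Pads are 22 mm wide; open, the fingers measure 114 mm over their backs; the gripper's body (76 mm by 85 mm) begins 54 mm behind the grasp point. The pads swing forward as they close: fully open they stand 13 mm farther back than shut.
Start: joints at [-1.41, 0.434, 0.025, 1.573, -0.012, 1.134, -0.075], TCP at [0.163, 0.603, 0.231] pointing down, gripper open.
Joint ranges: [-2.62, 2.62], [-0.44, 2.09], [-1.27, 1.32], [0.08, 2.57], [-1.32, 4.46], [0.12, 2], [-2.74, 2.74]. Speed limits (rad/s): [2.22, 2.22, 3.01, 3.01, 3.14, 3.14, 3.14].

## Interface

Orientations are given as a unit quaternion [x, y, z, w].
In Python, from bench import * gives the robot as it stands. The module is installed in compiled form; this text tells all that it offers.
- The arm moves only by the shell command python3 -m inch 'ROWS' [OPENING] [FORCE]. ROWS is JSON, a list that holds one entry, the list of rows, each a list of 6 numbers: the shift along the tool's x, y, z in m, then the turn, a rotation vector about the tool's x, y, z in degrees. A call has 1 to 12 rows; each row is the pose to reach, as a shift and turn from the pose commanded when the call began, along the tool's axes at that moment; what a row does not reach only later rows make up. A row lasts 1/10 s, in which the tool goes at most 50 mm and 8.59 degrees, less where a joint would pass 70% of its speed; a pose out of reach is approached as far as the arm can. A call with a gripper value outside its range is refused whole. OPENING is the opening, from -1 (shut) to 1 (fully open), set as the call begins (- or left out, the last holds). The fingers move at their own pace and stop on an object; FORCE is the grip in N (left out, the last holds). Time passes only in rows, so rows that repeat a pose let the fingers close. It gives the time, the measured TCP pose, the force, the opening and the grip force at its end, in the units of the state.
- read_state(): the state, without advancing time (a new reading comes with each control period).
- grab_frame(name): name is "scene" or "top"; returns a dict with "pixels" (480x640x3 uint8, red, green, blue), "fx", "fy", "cx", "cy" (pixels), "rvec" (rotation vector, rad) and "tvec" (3), from world to camera coordinates, as OpenCV has them. Camera axes: x right, y down, z forward; pixel columns grow to the right and rows downward; lengths in m; the calibration is good to about 2 mm. A picture is of the moment at which its call begins. There is no depth.
- job_done(): hands the job in; it is judged then, once.
Trained networks look in a picture, given as the dict that the camera call returned (one of the last four; its "shot" number tells which), for a name from the list of things; names that differ only in an ending like _2 or _b are one class to them, and where a whole thing is asked for, a point or a joint stands for the part that bears it (a point fixed in the world has none). Each returns a list of dicts, best first, with "p" (0 to 1); they miss things now and then, are a little off and sometimes report something else, mostly with a low value. They report only what shows in the picture. A call takes as long as a camera call. They do not tell look-alikes from the thing itself.
- masks_of(target, picture): "mask" (480x640 bool, what is visible of it) and "point" ([column, row] in pixels, amid what is visible of it).
The state is a dict: "time": time; "q": joint angles; "qd": joint speeds; "joint_torque": joint torques, N m; "position": TCP position; "tcp_rot": TCP orientation; "ft_force": force on the tool from outside, world axes, zero at the start; "wrist_torque": the same for the moment, N m; "grip_width": finger opening in m; "gripper_force": force on a finger pad.
Only numpy, scipy, OpenCV 4.12 (cv2) and the standard library are available. Lean on these libraries where they do the work, as an engineer would, in place of code of your own. Each camera call takes 0.05 s, during which the arm holds its last target. There are 200 camera calls.

## Task

Lay the red-capped jar on its side in the tilting cradle so that it can be labelled. First swing the empty cradle fully upright, then slide the standing jar along the deck (do not lift it or knock it over) onto the cradle's foot plate until it is fully home in the V, and lower the cradle gently by its handle, jar and all, until it lies level on its stops. Let go, and leave the tin, the tape roll and the gauge block where they are.

Things in the scene. Friction and masses are not known exactly. Their poses are not given: they have to be found in the camera images.
- tilter: Blue fixed base of the down-ender, bolted to the table, 325 mm long (its x from -200 to +125 mm), 150 mm wide (y). Origin on the table straight under the hinge line, z up. Its x axis is the working direction: the jar goes from the deck at -x to the cradle, and the cradle tips over towards +x. Two rubber-topped stop posts at x +85 mm carry the lowered cradle.
- deck (a point): Centre of the top of the aluminium infeed deck, 60 mm above the table: the deck is level, without rims, x -200 to -80 mm and y -70 to +70 mm of the base. With the cradle upright its foot plate's sloping lip reaches to within 2 mm of the deck, so a standing jar slides across.
- hinge (a point): Middle of the cradle's hinge line, 52 mm above the base's origin; the line runs along the base's y.
- cradle (a joint): Angle of the aluminium cradle about the hinge: 0 = upright (foot plate level, 1 mm under the deck's top), 1.571 = lowered (V level, open upwards); hard stops at both. Growing, it carries the top towards the base's +x. It is an L of foot plate and back with a V of green pads on the back. Friction (0.4 N m) keeps it where it is left; moving it takes 1 to 5 N at the handle.
- seat (a point): Point on the foot plate (66 mm deep, 90 wide) where the centre of the jar's underside belongs when the jar touches both sides of the 90 degree V (pads 64 mm high, mouth 60 mm wide, corner on the hinge line): cradle x -37, z +7 mm from the hinge. Turns with the cradle: z along the V to the handle, y along the hinge, -x out of the V. Upright, its axes equal the base's.
- grip (a point): Middle of the cradle's black bow handle: a round bar 11 mm thick along the hinge's direction, free over 100 mm between its legs, with 64 mm clear below it (towards the cradle). In the cradle's frame it lies at x +15, z +185 mm from the hinge line. Turns with the cradle.
- jar: Translucent whitish jar of screws with a red screw cap, closed, standing on the deck; 52 mm in diameter, 71 mm high with cap (body 58 mm high, cap 48 mm wide), about 0.12 kg. Origin at the centre of its underside, z along its axis towards the cap.
- tin: Bystander: open round tan tin of blue pellets, 88 mm wide, 28 mm high. Origin under its centre.
- roll: Bystander: roll of tan tape lying flat, 94 mm wide, 48 mm high. Origin under its centre.
- gauge: Bystander: grey stepped gauge block, 30 x 60 x 20 mm. Origin under its centre.
There are look-alikes about, which are no part of the job. Leave any yellow look-alike of the jar alone.

How it is judged:
By the outcome, as a careful person would: the job done as asked, in the order asked, and still so for the second after the job is handed in, with the robot touching nothing.
It also fails if it takes over 72 s, if anything falls off the work surface, if the arm or the gripper's body presses on something with over 40 N, if the wrist force passes 120 N, or if a joint passes its speed limit or range.

## Working session

There is one attempt and no reset: what is moved stays moved. The work goes in short steps, Python scripts to look and compute and a shell command to move; the robot and the scene stay as the last step left them, time stands still between calls to the robot, and variables do not carry over. Pictures are saved under pics/ and viewed, at most 11 in all, crops included, and the job is handed in when it is done.

```bash
mkdir -p pics
cat > h.py <<'E'
from bench import *
import numpy as np, cv2
from scipy.spatial.transform import Rotation as R
def ray(f,uv):
    Rm=cv2.Rodrigues(np.array(f["rvec"],float))[0]; t=np.array(f["tvec"],float).ravel()
    d=Rm.T@np.array([(uv[0]-f["cx"])/f["fx"],(uv[1]-f["cy"])/f["fy"],1.]); return -Rm.T@t,d/np.linalg.norm(d)
def at_z(f,uv,z):
    o,d=ray(f,uv); return o+d*(z-o[2])/d[2]
def px(f,P):
    return cv2.projectPoints(np.atleast_2d(np.array(P,float)),np.array(f["rvec"],float),np.array(f["tvec"],float),np.array([[f["fx"],0,f["cx"]],[0,f["fy"],f["cy"]],[0,0,1.]]),None)[0].reshape(-1,2)
def save(f,n,crop=None,k=1):
    im=f["pixels"][:,:,::-1]
    if crop: im=im[crop[1]:crop[3],crop[0]:crop[2]]
    cv2.imwrite("pics/"+n,cv2.resize(np.ascontiguousarray(im),None,fx=k,fy=k,interpolation=cv2.INTER_CUBIC))
E
python3 - <<'E'
from h import *
fs={n:grab_frame(n) for n in("scene","top")}
for n,f in fs.items():
    save(f,n+"0.png"); print(n,ray(f,(320,240)))
    for t in("tilter","cradle","jar","tin","roll","gauge"):
        for d in masks_of(t,f)[:4]: print(n,t,round(d["p"],2),np.round(d["point"]),d["mask"].sum())
s=read_state(); print(s["position"],s["tcp_rot"],s["grip_width"])
E
```

```text
scene (array([-0.07024708, -0.87608097,  0.6223046 ]), array([ 0.49625869,  0.77107806, -0.39895606]))
scene tilter 0.68 [346. 282.] 5433
scene cradle 0.81 [334. 253.] 2060
scene jar 0.72 [408. 319.] 772
scene jar 0.57 [368. 272.] 667
scene tin 0.59 [247. 251.] 426
scene roll 0.61 [285. 234.] 534
scene gauge 0.61 [423. 361.] 397
top (array([0.3273556 , 0.03385092, 1.56215963]), array([ 0.14462709,  0.00501485, -0.98947353]))
top tilter 0.97 [335. 235.] 5446
top cradle 0.84 [306. 228.] 2568
top jar 0.75 [413. 234.] 323
top jar 0.73 [371. 234.] 303
top tin 0.6 [210. 276.] 697
top roll 0.74 [197. 209.] 491
top gauge 0.66 [449. 249.] 202
top gauge 0.17 [311. 225.] 2668
[0.16300483 0.60338986 0.23133528] [1.31546440e-01 9.91310009e-01 2.89481094e-05 1.26340469e-05] 0.0854093816442674
```

View pics/scene0.png

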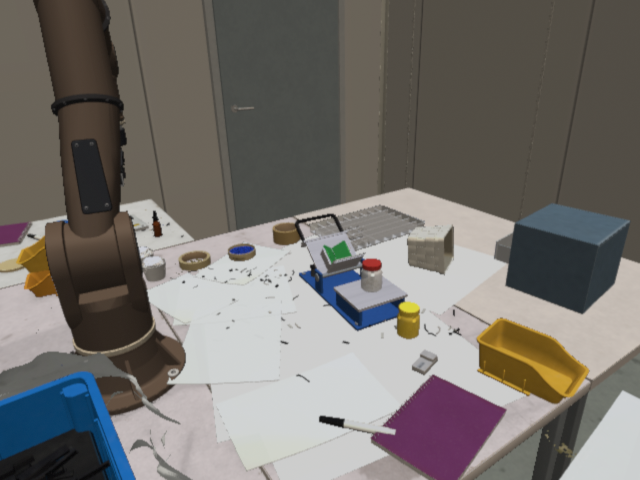

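View pics/top0.png

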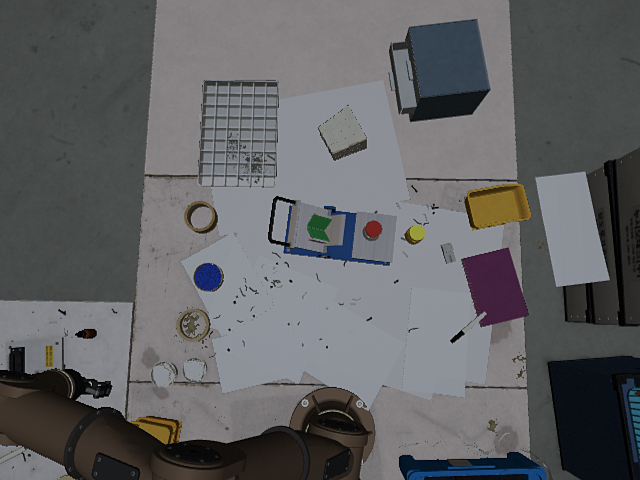

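The red-capped jar shows at scene (371,272) and top (373,230), standing on the infeed deck. The yellow-capped look-alike is at scene (408,319) and top (415,234), standing on the table. The job wants the red one on the deck. The cradle is partly lowered, with its handle to the left in top (280,222). I'll confirm this in one enlarged crop.

Run:
```python
from h import *
a=grab_frame("top");b=grab_frame("scene")
k=4
A=cv2.resize(a["pixels"][185:275,255:445],None,fx=k,fy=k,interpolation=cv2.INTER_CUBIC)
B=cv2.resize(b["pixels"][205:345,290:430],None,fx=k,fy=k,interpolation=cv2.INTER_CUBIC)
cv2.imwrite("pics/cropA.png",A[:,:,::-1]);cv2.imwrite("pics/cropB.png",B[:,:,::-1])
for n,f in(("top",a),("scene",b)):
    for d in masks_of("jar",f)[:2]:
        m=d["mask"];print(n,np.round(d["point"]),f["pixels"][m].mean(0))
        h=cv2.cvtColor(f["pixels"],cv2.COLOR_RGB2HSV); hm=m&(h[...,1]>170); 
        v,u=np.nonzero(hm);print("cap px",u.mean(),v.mean(),len(u),"bbox",np.nonzero(m)[1].min(),np.nonzero(m)[1].max(),np.nonzero(m)[0].min(),np.nonzero(m)[0].max(), at_z(f,(u.mean(),v.mean()),.131))
    h=cv2.cvtColor(f["pixels"],cv2.COLOR_RGB2HSV)
    t=masks_of("tilter",f)[0]["mask"]; bl=(h[...,0]>100)&(h[...,0]<125)&(h[...,1]>150)&cv2.dilate(t.astype(np.uint8),np.ones((9,9))).astype(bool)
    r=cv2.minAreaRect(np.argwhere(bl)[:,::-1].astype(np.float32)); print("blue",bl.sum(),cv2.boxPoints(r))
    if n=="top": print([at_z(f,p,.02) for p in cv2.boxPoints(r)])
print(a["fx"],a["cx"],b["fx"])
```

```text
top [372. 233.] [100.03809524  47.40634921  45.21269841]
cap px 373.2171717171717 228.40404040404042 198 bbox 363 382 221 240 [ 0.571693   -0.10791318  0.131     ]
top [414. 231.] [122.11147541 120.29180328  47.39672131]
cap px 411.287037037037 236.33333333333334 108 bbox 405 424 225 244 [ 0.55073649 -0.21454701  0.131     ]
blue 1104 [[271.07553 250.4172 ]
 [277.99997 196.99998]
 [395.70724 212.25833]
 [388.7828  265.67554]]
[array([0.51890832, 0.18835125, 0.02      ]), array([0.68376495, 0.17217505, 0.02      ]), array([ 0.6414947 , -0.18737845,  0.02      ]), array([ 0.47819251, -0.165353  ,  0.02      ])]
scene [408. 317.] [151.19190601 132.75065274  48.73368146]
cap px 407.89096573208724 319.7258566978193 642 bbox 397 419 301 338 [ 0.46468195 -0.34628388  0.131     ]
scene [370. 271.] [135.10214168 101.48599671  96.64579901]
cap px 371.18589743589746 264.5 156 bbox 361 381 258 291 [ 0.55773696 -0.1228643   0.131     ]
blue 1766 [[290.67923 289.74893]
 [315.06357 248.54782]
 [404.13113 301.26126]
 [379.7468  342.46237]]
516.4341224191895 320.38950234870697 455.91914576697866
```

View pics/cropA.png

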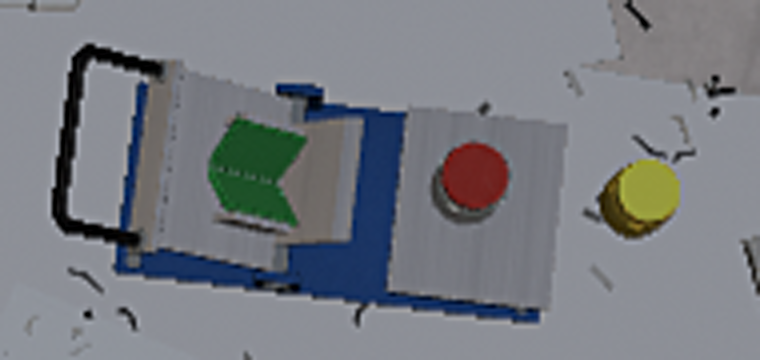

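View pics/cropB.png

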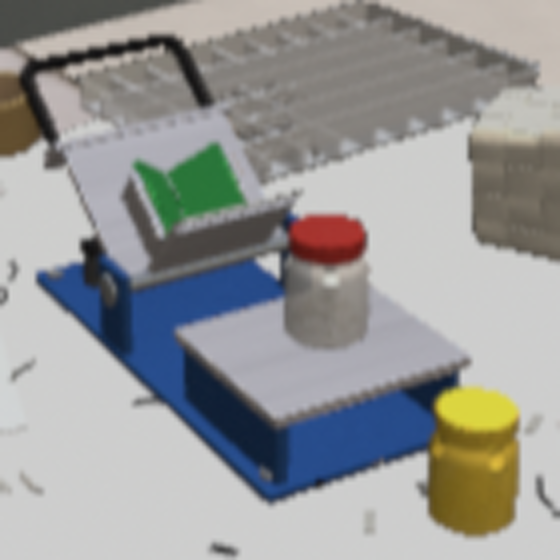

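The crops confirm it: the red-capped whitish jar stands on the deck (top crop 475,178), and the yellow one stands on the table and stays there. The cradle is partly tipped. I read off the deck, base and handle corners and fit the tilter pose and cradle angle to them.

```bash
cat >> h.py <<'E'
def cr(p,th): # cradle xyz(rel hinge)->base
    x,y,z=p; return np.array([x*np.cos(th)+z*np.sin(th),y,52e-3-x*np.sin(th)+z*np.cos(th)])
def W(pose,p):
    c,s=np.cos(pose[2]),np.sin(pose[2]); return np.array([pose[0]+c*p[0]-s*p[1],pose[1]+s*p[0]+c*p[1],p[2]])
E
python3 - <<'E'
from h import *
from scipy.optimize import least_squares
a=grab_frame("top");b=grab_frame("scene")
# base axis: +x -> world +y ; +y(base) -> world -x
D=.06
obs=[(a,(356.75,211.75),(-.08,-.07,D)),(a,(396.75,215.75),(-.2,-.07,D)),(a,(391.75,262.5),(-.2,.07,D)),(a,(351.75,258),(-.08,.07,D)),
(b,(334.5,288.75),(-.08,.07,D)),(b,(358,309.5),(-.2,.07,D)),(b,(407.5,295),(-.2,-.07,D)),
(a,(283.75,252.5),(.125,.075,.006)),(a,(390,265.2),(-.2,.075,.006)),(b,(357.5,329.5),(-.2,.075,.004)),(b,(299.5,274),(.125,.075,.004))]
def res(p):
    r=[px(f,W(p,q))[0]-u for f,u,q in obs]
    ga=W(p,cr((.015,0,.185),p[3])); r.append(px(a,ga)[0]-(273.1,219)); r.append(px(b,ga)[0]-(314.7,219.2))
    return np.concatenate(r)
o=least_squares(res,[.57,.03,1.7,.9],loss="soft_l1"); p=o.x
print(p,np.round(res(p).reshape(-1,2),1))
print("axis",W((0,0,p[2]),(1,0,0)),"grip",W(p,cr((.015,0,.185),p[3])))
# jar: cap centre top & scene
def jr(q):
    P=W(p,(q[0],q[1],.131)); P2=W(p,(q[0],q[1],.1245))
    return np.r_[px(a,P)[0]-(255+475/4,185+175.5/4),px(b,P2)[0]-(371.8,264.5)]
j=least_squares(jr,[-.14,0]); print("jar in base",j.x,j.fun,W(p,(*j.x,.06)))
print("seat0",W(p,cr((-.037,0,.007),0)),"grip0",W(p,cr((.015,0,.185),0)),"grip1",W(p,cr((.015,0,.185),1.571)))
np.save("pose.npy",np.r_[p,j.x])
E
```

```text
[0.57436676 0.01929467 1.46109177 0.9353933 ] [[ 0.6 -0.7]
 [ 0.9  0.3]
 [ 1.   0.3]
 [ 0.1 -0.3]
 [-0.9 -2.3]
 [ 0.9 -0.7]
 [ 0.9 -1.7]
 [-0.2  0.4]
 [ 0.2  1. ]
 [-0.6  0.5]
 [-0.9 -0.3]
 [-1.3 -0.3]
 [ 0.2 -0.5]]
axis [0.10948464 0.99398849 0.        ] grip [0.59164306 0.17614263 0.14972537]
jar in base [-0.12943696 -0.00968902] [ 0.36228949  0.19726046 -0.05358544 -0.78501157] [ 0.56982618 -0.11042497  0.06      ]
seat0 [ 0.57031583 -0.0174829   0.059     ] grip0 [0.57600903 0.0342045  0.237     ] grip1 [0.59462109 0.2031795  0.03696232]
```

```bash
cat >> h.py <<'E'
P=np.load("pose.npy") if __import__("os").path.exists("pose.npy") else None
def goal(pos,close_yaw,tilt=0):
    "shift (mm) and turn (deg) in tool axes; closing line at world yaw close_yaw; tool down, half turn chosen small"
    s=read_state(); R0=R.from_quat(s["tcp_rot"]); best=None
    for k in(0,np.pi):
        c=close_yaw+k; y=np.array([np.cos(c),np.sin(c),0]); z=np.array([0,0,-1.]); x=np.cross(y,z)
        r=(R0.inv()*R.from_matrix(np.c_[x,y,z])).as_rotvec(degrees=True)
        if best is None or np.linalg.norm(r)<np.linalg.norm(best): best=r
    return np.round(1e3*R0.inv().apply(np.array(pos)-s["position"]),1),np.round(best,1)
E
python3 - <<'E'
from h import *
g=W(P,cr((.015,0,.185),P[3]))
print(goal(g+[0,0,.06],P[2])); print(goal(g-[0,0,.02],P[2]))
E
```

```text
(array([-525.2, -300.7,   21.6]), array([ 0. , -0. , -8.8]))
(array([-525.3, -300.7,  101.6]), array([ 0. , -0. , -8.8]))
```

```bash
python3 -m inch '[[[-44,-25,0,0,0,-2],[-88,-50,0,0,0,-4],[-131,-75,0,0,0,-6],[-175,-100,0,0,0,-8.8],[-219,-125,0,0,0,-8.8],[-263,-150,0,0,0,-8.8],[-306,-175,0,0,0,-8.8],[-350,-200,0,0,0,-8.8],[-394,-225,5,0,0,-8.8],[-438,-250,10,0,0,-8.8],[-482,-276,15,0,0,-8.8],[-525,-301,21,0,0,-8.8]]]' 0.3 20 | head -c 600
```

```text
time: 2.3
position: [0.5896, 0.1788, 0.227]
tcp_rot: [0.055, 0.998, 0.0, 0.0]
ft_force: [-0.1, 1.1, 0.1]
grip_width: 0.0557
gripper_force: 0.0
```

I typed those rows in mm, but they are in metres. The per-row limit of 50 mm meant the tool only travelled about 600 mm along the intended line, so it still ended above the handle. I'll use metres from here and check where it stands.

```bash
python3 -m inch '[[[0,0,0,0,0,0],[0,0,0,0,0,0]]]' | head -c 300
python3 - <<'E'
from h import *
f=grab_frame("top"); b=grab_frame("scene"); 
A=cv2.resize(f["pixels"][170:270,230:400],None,fx=3,fy=3,interpolation=cv2.INTER_CUBIC)
B=cv2.resize(b["pixels"][180:320,270:400],None,fx=3,fy=3,interpolation=cv2.INTER_CUBIC)
H=max(len(A),len(B));I=np.zeros((H,A.shape[1]+B.shape[1],3),np.uint8)
I=np.zeros((H,800,3),np.uint8)
I[:len(B),:390]=B; I[:300,390:]=A[:,:410]
cv2.imwrite("pics/c2.png",I[:,:,::-1])
g=W(P,cr((.015,0,.185),P[3]))
print(goal(g-[0,0,.02],P[2]), px(f,g),px(b,g))
E
```

```text
time: 2.5
position: [0.589, 0.1788, 0.2263]
tcp_rot: [0.057, 0.998, -0.0, -0.0]
ft_force: [-0.0, 0.5, -0.8]
grip_width: 0.0558
gripper_force: 0.0
(array([-4.7, -5. , 96.8]), array([ 0., -0.,  0.])) [[271.76395885 218.7185554 ]] [[314.9294154 218.6716583]]
```

View pics/c2.png

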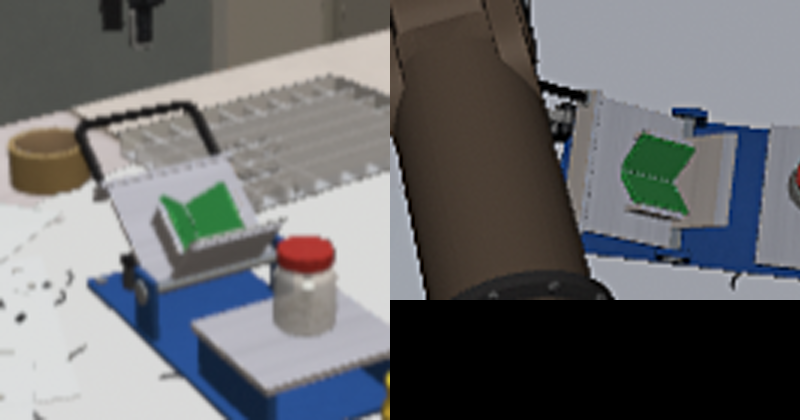

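The open fingers hang above the handle: fingertips at about (130,20) in the left part, bar middle at about (138,118). Next I descend and close lightly on the bar.

```bash
python3 -m inch '[[[-0.005,-0.005,0.03,0,0,0],[-0.005,-0.005,0.055,0,0,0],[-0.005,-0.005,0.075,0,0,0],[-0.005,-0.005,0.09,0,0,0],[-0.005,-0.005,0.097,0,0,0],[-0.005,-0.005,0.097,0,0,0]]]' | head -c 300;  python3 -m inch '[[[0,0,0,0,0,0],[0,0,0,0,0,0],[0,0,0,0,0,0],[0,0,0,0,0,0],[0,0,0,0,0,0]]]' -1 20| head -c 300
```

```text
time: 3.2
position: [0.5916, 0.176, 0.1291]
tcp_rot: [0.054, 0.999, -0.0, -0.001]
ft_force: [-0.7, 0.0, 0.3]
grip_width: 0.0552
gripper_force: 0.0
time: 3.7
position: [0.5932, 0.1752, 0.1303]
tcp_rot: [0.055, 0.998, 0.0, 0.001]
ft_force: [0.6, 2.1, 2.9]
grip_width: 0.0107
gripper_force: 19.6
```

Run:
```python
from h import *
g0=cr((.015,0,.185),P[3])
for th in np.linspace(P[3],-.03,13): 
    d=cr((.015,0,.185),th)-g0; print(round(th,3),"y %.4f z %.4f"%(d[0],-d[2]))
print(R.from_quat(read_state()["tcp_rot"]).as_matrix())
```

```text
0.935 y 0.0000 z -0.0000
0.855 y -0.0084 z -0.0124
0.774 y -0.0177 z -0.0240
0.694 y -0.0279 z -0.0349
0.614 y -0.0390 z -0.0449
0.533 y -0.0509 z -0.0540
0.453 y -0.0634 z -0.0621
0.372 y -0.0765 z -0.0691
0.292 y -0.0902 z -0.0751
0.211 y -0.1043 z -0.0800
0.131 y -0.1188 z -0.0837
0.05 y -0.1335 z -0.0863
-0.03 y -0.1484 z -0.0876
[[-9.93944067e-01  1.09880373e-01  1.22311781e-03]
 [ 1.09881470e-01  9.93944318e-01  8.69171909e-04]
 [-1.12020607e-03  9.98306246e-04 -9.99998874e-01]]
```

```bash
python3 -m inch '[[[0,-0.008,-0.012,0,0,0],[0,-0.018,-0.024,0,0,0],[0,-0.028,-0.035,0,0,0],[0,-0.039,-0.045,0,0,0],[0,-0.051,-0.054,0,0,0],[0,-0.063,-0.062,0,0,0],[0,-0.077,-0.069,0,0,0],[0,-0.09,-0.075,0,0,0],[0,-0.104,-0.08,0,0,0],[0,-0.119,-0.084,0,0,0],[0,-0.133,-0.086,0,0,0],[0,-0.143,-0.087,0,0,0]]]' | head -c 400;  python3 -m inch '[[[0,-0.004,0,0,0,0],[0,-0.004,0,0,0,0]]]'| head -c 300
```

```text
time: 4.9
position: [0.5783, 0.0357, 0.2178]
tcp_rot: [0.055, 0.999, 0.003, 0.002]
ft_force: [14.9, 30.8, -16.4]
grip_width: 0.0101
gripper_force: 20.5
time: 5.1
position: [0.5783, 0.036, 0.2177]
tcp_rot: [0.052, 0.999, 0.005, 0.002]
ft_force: [10.9, 23.0, -7.7]
grip_width: 0.0101
gripper_force: 20.4
```

The hard stop is felt: 23–30 N along +y with the bar at the expected upright position. I ease off, release, lift clear and check.

```bash
python3 -m inch '[[[0,0.004,0,0,0,0],[0,0.004,0,0,0,0]]]'| head -c 300; python3 -m inch '[[[0,0,0,0,0,0],[0,0,0,0,0,0],[0,0,0,0,0,0],[0,0,-0.03,0,0,0],[0,0,-0.07,0,0,0],[0,-0.04,-0.08,0,0,0],[0,-0.085,-0.08,0,0,0],[0,-0.13,-0.08,0,0,0],[0,-0.18,-0.08,0,0,0],[0,-0.22,-0.08,0,0,0],[0,-0.22,-0.08,0,0,0]]]' 0.2 20 | head -c 300
python3 - <<'E'
from h import *
f=grab_frame("top"); b=grab_frame("scene"); save(b,"c3.png",(270,150,430,320),3.5)
j=W(P,(*P[4:6],.06)); bx=np.array([np.cos(P[2]),np.sin(P[2]),0])
for n,ff in(("top",f),("scene",b)):
    g=W(P,cr((.015,0,.185),0)); print(n,"grip0",px(ff,g)[0],"jar",px(ff,j+[0,0,.065])[0])
    for d in masks_of("jar",ff)[:2]: print(d["p"],d["point"])
E
```

```text
time: 5.3
position: [0.5784, 0.0362, 0.2176]
tcp_rot: [0.054, 0.999, 0.002, 0.002]
ft_force: [8.7, 11.9, -3.3]
grip_width: 0.0099
gripper_force: 20.5
time: 6.4
position: [0.55, -0.1941, 0.297]
tcp_rot: [0.06, 0.998, -0.002, -0.0]
ft_force: [-0.1, -0.1, -0.5]
grip_width: 0.051
gripper_force: 0.0
top grip0 [322.76025157 219.19899998] jar [373.8982849 229.4244795]
0.84 [372.7, 227.3]
scene grip0 [338.58138501 203.94116678] jar [371.74985145 263.53048588]
0.8 [407.6, 318.9]
0.72 [242.9, 251.6]
```

View pics/c3.png

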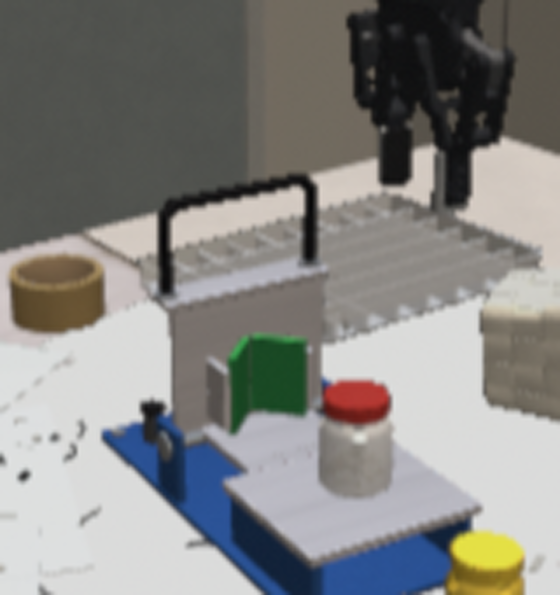

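The cradle is upright: its bow is at crop (240,190), which is scene (338.6,204) and matches the prediction. The jar is untouched at crop (355,440). Next I turn the gripper 90° so both half-open fingers push behind the jar.

Run:
```python
from h import *
f=grab_frame("top")
j=W(P,(*P[4:6],.06)); bx=np.array([np.cos(P[2]),np.sin(P[2]),0])
for d in (W(P,(P[4]-.05,P[5],.15)),W(P,(P[4]-.05,P[5],.072)) ): print(d,goal(d,P[2]+np.pi/2),px(f,d))
print(read_state()["q"], j)
h=cv2.cvtColor(f["pixels"],cv2.COLOR_RGB2HSV);m=(h[...,0]>24)&(h[...,0]<34)&(h[...,1]>150); m[:,:395]=0;m[:,430:]=0;m[:215]=0;m[250:]=0
v,u=np.nonzero(m); print("yellow",at_z(f,(415,233),.068))
```

```text
[ 0.56435195 -0.1601244   0.15      ] (array([ -8.8,  25.4, 146.5]), array([  0.1,   0. , -89.9])) [[392.74722513 230.1476882 ]]
[ 0.56435195 -0.1601244   0.072     ] (array([ -8.9,  25.3, 224.5]), array([  0.1,   0. , -89.9])) [[389.10813014 234.51607948]]
[-0.00553864  0.32212274  0.32231506  1.60028476 -0.1070739   1.23718404
  1.7989814 ] [ 0.56982618 -0.11042497  0.06      ]
yellow [ 0.57061169 -0.2364783   0.068     ]
```

```bash
python3 -m inch '[[[0,0.005,0.01,0,0,8],[-0.002,0.01,0.03,0,0,16],[-0.004,0.015,0.05,0,0,24],[-0.006,0.02,0.07,0,0,32],[-0.009,0.025,0.08,0,0,40],[-0.009,0.025,0.08,0,0,48],[-0.009,0.025,0.08,0,0,56],[-0.009,0.025,0.08,0,0,64],[-0.009,0.025,0.08,0,0,72],[-0.009,0.025,0.08,0,0,80],[-0.009,0.025,0.08,0,0,88],[-0.009,0.025,0.08,0,0,90]]]' -0.1 | head -c 300
python3 - <<'E'
from h import *
print(goal(W(P,(P[4]-.05,P[5],.072)),P[2]+np.pi/2)); s=read_state(); print(s["q"],s["position"],R.from_quat(s["tcp_rot"]).as_matrix()@[0,1,0])
E
```

```text
time: 7.85
position: [0.5648, -0.1602, 0.2165]
tcp_rot: [0.746, 0.666, 0.0, -0.0]
ft_force: [-0.0, -0.3, 0.1]
grip_width: 0.0387
gripper_force: 0.0
(array([-1.000e-01, -4.000e-01,  1.445e+02]), array([-0. , -0. , -0.2]))
[-0.27619292  0.4326127   0.6587302   1.72647142 -0.29509049  1.0840725
  0.3651815 ] [ 0.56483415 -0.16019994  0.21648667] [ 9.93669627e-01 -1.12340863e-01 -4.50104566e-04]
```

```bash
python3 -m inch '[[[0,0,0.03,0,0,0],[0,0,0.06,0,0,0],[0,0,0.09,0,0,0],[0,0,0.115,0,0,0],[0,0,0.133,0,0,0],[0,0,0.143,0,0,0],[0,0,0.143,0,0,0]]]' | head -c 300
python3 - <<'E'
from h import *
f=grab_frame("top"); b=grab_frame("scene"); 
A=cv2.resize(b["pixels"][205:315,290:430],None,fx=4,fy=4,interpolation=cv2.INTER_CUBIC); cv2.imwrite("pics/c4.png",A[:,:,::-1])
E
```

```text
time: 8.55
position: [0.564, -0.1608, 0.0726]
tcp_rot: [0.744, 0.668, -0.001, -0.001]
ft_force: [-0.4, -0.0, -0.1]
grip_width: 0.0382
gripper_force: 0.0
```

View pics/c4.png

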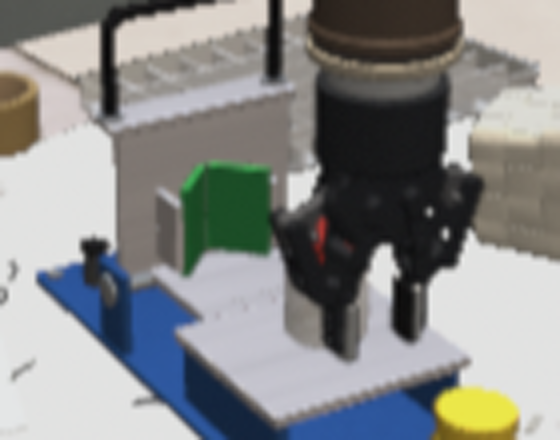

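The fingers stand behind the jar, tips at about (345,350) and (410,330), clear of the jar and the yellow jar. I push gently and shift 10 mm sideways towards the centre line.

```bash
python3 -m inch '[[[0.01,0,0,0,0,0],[0.017,0,0,0,0,0],[0.021,0,0,0,0,0],[0.025,0,0,0,0,0],[0.03,-0.001,0,0,0,0],[0.036,-0.002,0,0,0,0],[0.042,-0.003,0,0,0,0],[0.048,-0.004,0,0,0,0],[0.054,-0.005,0,0,0,0],[0.06,-0.006,0,0,0,0],[0.066,-0.007,0,0,0,0],[0.07,-0.008,0,0,0,0]]]' | head -c 300
python3 - <<'E'
from h import *
f=grab_frame("top"); b=grab_frame("scene"); 
A=cv2.resize(b["pixels"][205:315,290:430],None,fx=4,fy=4,interpolation=cv2.INTER_CUBIC); cv2.imwrite("pics/c5.png",A[:,:,::-1])
for n,ff in(("top",f),("scene",b)):
    for d in masks_of("jar",ff)[:3]: print(n,d["p"],d["point"])
s=read_state(); print(px(b,s["position"]))
E
```

```text
time: 9.85
position: [0.5643, -0.091, 0.0737]
tcp_rot: [0.745, 0.667, 0.0, -0.0]
ft_force: [0.4, -2.6, 3.6]
grip_width: 0.0385
gripper_force: 1.7
top 0.68 [415.3, 231.0]
top 0.43 [210.5, 275.1]
scene 0.73 [407.8, 317.1]
scene 0.5 [364.5, 268.5]
[[364.64363351 279.89256638]]
```

View pics/c5.png

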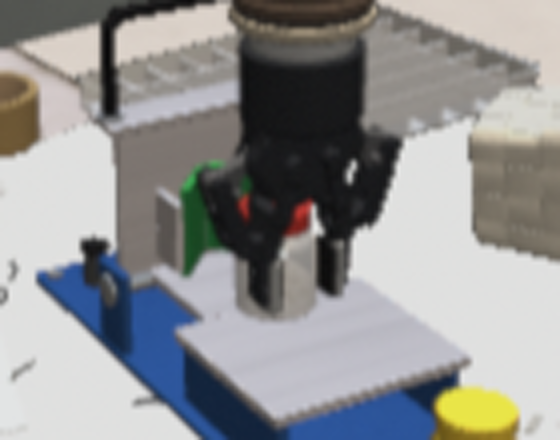

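The jar stands upright between the fingers at (275,270) and slides along. I carry on over the lip into the V.

```bash
python3 -m inch '[[[0.004,0,0,0,0,0],[0.008,-0.0005,0,0,0,0],[0.012,-0.001,0,0,0,0],[0.016,-0.0015,0,0,0,0],[0.02,-0.002,0,0,0,0],[0.024,-0.002,0,0,0,0],[0.028,-0.002,0,0,0,0],[0.032,-0.002,0,0,0,0],[0.035,-0.002,0,0,0,0],[0.038,-0.002,0,0,0,0],[0.04,-0.002,0,0,0,0],[0.04,-0.002,0,0,0,0]]]' | head -c 300; python3 -m inch '[[[0.002,0,0,0,0,0],[0.004,0,0,0,0,0],[0.004,0,0,0,0,0]]]' | head -c 240
```

```text
time: 11.25
position: [0.5667, -0.0513, 0.0736]
tcp_rot: [0.745, 0.667, 0.0, -0.0]
ft_force: [0.2, -0.3, -0.8]
grip_width: 0.0383
gripper_force: 0.4
time: 11.55
position: [0.5671, -0.0474, 0.0736]
tcp_rot: [0.745, 0.667, 0.0, -0.0]
ft_force: [0.1, -0.2, -1.4]
grip_width: 0.0386
gripper_force: 0.3
```

```bash
python3 -m inch '[[[0.001,0,0,0,0,0],[0.002,0,0,0,0,0],[0.002,0,0,0,0,0]]]' | head -c 240;python3 -m inch '[[[0.001,0,0,0,0,0],[0.002,0,0,0,0,0],[0.002,0,0,0,0,0]]]' | head -c 240
python3 - <<'E'
from h import *
b=grab_frame("scene"); 
A=cv2.resize(b["pixels"][205:305,290:390],None,fx=5,fy=5,interpolation=cv2.INTER_CUBIC); cv2.imwrite("pics/c6.png",A[:,:,::-1])
s=read_state();p=s["position"];d=p-W(P,(0,0,p[2]));c,n=np.cos(P[2]),np.sin(P[2]);print(c*d[0]+n*d[1],-n*d[0]+c*d[1])
E
```

```text
time: 11.85
position: [0.5674, -0.0456, 0.0737]
tcp_rot: [0.745, 0.667, 0.0, -0.0]
ft_force: [0.2, -0.7, 0.1]
grip_width: 0.0386
gripper_force: 0.3
time: 12.15
position: [0.5676, -0.0435, 0.0737]
tcp_rot: [0.745, 0.667, 0.0, -0.0]
ft_force: [-0.0, 0.5, -0.9]
grip_width: 0.0384
gripper_force: 0.3
-0.06330256236094209 -0.00010988053737402519
```

View pics/c6.png

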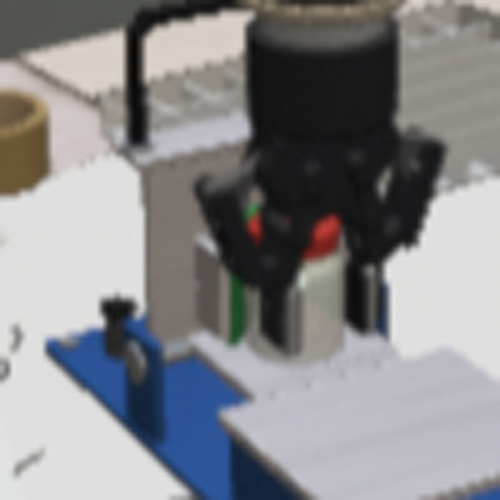

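The jar is on the foot plate, standing at about (310,310), with its front close to the green V. No contact force yet, so I creep on.

```bash
for i in 1; do :; done; python3 -m inch '[[[0.001,0,0,0,0,0],[0.002,0,0,0,0,0],[0.002,0,0,0,0,0]]]' | head -c 240;python3 -m inch '[[[0.001,0,0,0,0,0],[0.002,0,0,0,0,0],[0.002,0,0,0,0,0]]]' | head -c 240
```

```text
time: 12.5
position: [0.5678, -0.0418, 0.0736]
tcp_rot: [0.745, 0.667, -0.0, 0.0]
ft_force: [-0.0, 0.6, -1.0]
grip_width: 0.0383
gripper_force: 0.8
time: 12.8
position: [0.5677, -0.0414, 0.0736]
tcp_rot: [0.745, 0.667, -0.001, 0.001]
ft_force: [-0.7, -6.8, -0.9]
grip_width: 0.0385
gripper_force: 2.8
```

```bash
python3 -m inch '[[[0.001,0,0,0,0,0],[0.001,0,0,0,0,0],[0.001,0,0,0,0,0]]]' | head -c 240
```

```text
time: 13.1
position: [0.5677, -0.0413, 0.0737]
tcp_rot: [0.746, 0.666, -0.001, 0.001]
ft_force: [-0.7, -8.9, -1.4]
grip_width: 0.0384
gripper_force: 3.9
```

Firm contact at 9 N with no further motion, so the jar is home. I back away straight, lift, and measure the jar.

```bash
python3 -m inch '[[[-0.005,0,0,0,0,0],[-0.02,0,0,0,0,0],[-0.04,0,0,0,0,0],[-0.06,0,0,0,0,0],[-0.06,0,-0.04,0,0,0],[-0.06,0,-0.085,0,0,0],[-0.06,0,-0.13,0,0,0],[-0.08,0,-0.175,0,0,0],[-0.11,0,-0.21,0,0,0],[-0.15,0,-0.225,0,0,0],[-0.15,0,-0.225,0,0,0]]]' | head -c 240;  python3 - <<'E'
from h import *
from scipy.optimize import least_squares
a=grab_frame("top");b=grab_frame("scene")
A=cv2.resize(b["pixels"][195:305,290:390],None,fx=4,fy=4,interpolation=cv2.INTER_CUBIC)
B=cv2.resize(a["pixels"][180:260,300:400],None,fx=4,fy=4,interpolation=cv2.INTER_CUBIC)
I=np.zeros((440,800,3),np.uint8);I[:,:400]=A;I[:320,400:]=B;cv2.imwrite("pics/c7.png",I[:,:,::-1])
c={}
for n,f in(("top",a),("scene",b)):
    h=cv2.cvtColor(f["pixels"],cv2.COLOR_RGB2HSV); m=((h[...,0]<8)|(h[...,0]>172))&(h[...,1]>150)&(h[...,2]>60)
    z=np.zeros_like(m); z[190:280,310:390]=1; v,u=np.nonzero(m&z); print(n,len(u),u.min(),u.max(),v.min(),v.max(),u.mean(),v.mean()); c[n]=(u.mean(),v.mean())
def jr(q):
    return np.r_[px(a,W(P,(q[0],q[1],.13)))[0]-c["top"],px(b,W(P,(q[0],q[1],.1255)))[0]-c["scene"]]
j=least_squares(jr,[-.04,0]); print(j.x,j.fun)
E
```

```text
time: 14.2
position: [0.5505, -0.1956, 0.3023]
tcp_rot: [0.748, 0.664, 0.001, 0.003]
ft_force: [0.3, -0.0, -0.4]
grip_width: 0.0386
gripper_force: 0.0
top 205 332 348 221 236 339.9951219512195 228.27317073170732
scene 155 340 356 247 257 348.0064516129032 251.53548387096774
[-0.03518435  0.00117232] [ 0.32986211  0.53097346  0.19570016 -1.27296252]
```

View pics/c7.png

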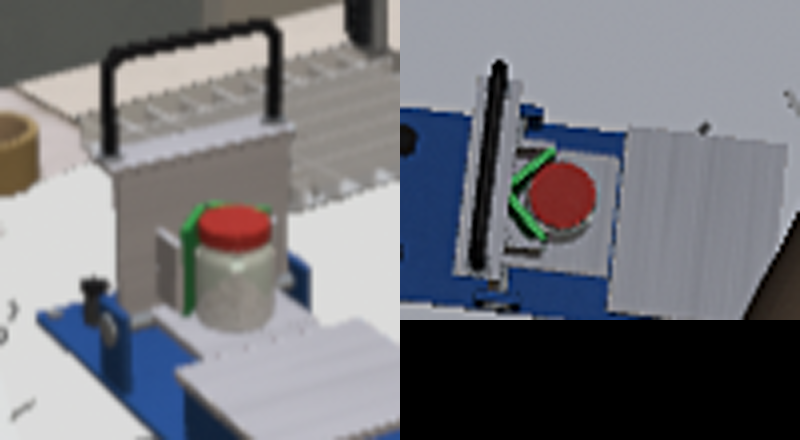

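The jar stands in the V: cap at (562,195) in the top part, both green pads touching, and measured at x −35 mm, y +1 mm, which is the seat within error. Now I return to the handle.

Run:
```python
from h import *
print(goal((.578,.036,.30),P[2])); print(read_state()["q"][6])
```

```text
(array([227.1,   1.3,  -0.8]), array([ 0. , -0.1, 89.8]))
0.38231691021750613
```

```bash
python3 -m inch '[[[0.0,0,0,0,0,-8],[0.01,0,0,0,0,-16],[0.03,0,0,0,0,-24],[0.05,0,0,0,0,-32],[0.08,0,0,0,0,-40],[0.11,0,0,0,0,-48],[0.14,0,0,0,0,-56],[0.17,0,0,0,0,-64],[0.195,0,0,0,0,-72],[0.215,0.001,0,0,0,-80],[0.227,0.001,0,0,0,-88],[0.227,0.001,0,0,0,-90]]]' 0.2 | head -c 240;  python3 - <<'E'
from h import *
print(goal((.578,.036,.2175),P[2])); print(read_state()["q"][6])
E
```

```text
time: 15.5
position: [0.5769, 0.0417, 0.2974]
tcp_rot: [0.05, 0.999, 0.001, -0.001]
ft_force: [0.2, -0.6, -0.8]
grip_width: 0.0513
gripper_force: 0.0
(array([-1.9, -5.7, 79.9]), array([ 0.1, -0.1,  0.6]))
1.4101576319057754
```

```bash
python3 -m inch '[[[0,-0.005,0,0,0,0.5],[-0.001,-0.005,0.01,0,0,0.5],[-0.001,-0.005,0.02,0,0,0.5]]]' | head -c 240;  python3 - <<'E'
from h import *
print(goal((.578,.036,.2175),P[2]))
E
```

```text
time: 15.8
position: [0.5778, 0.0322, 0.2776]
tcp_rot: [0.06, 0.998, 0.0, -0.0]
ft_force: [-0.0, 0.4, -1.0]
grip_width: 0.0511
gripper_force: 0.0
(array([ 0.3,  3.8, 60.1]), array([ 0. , -0. , -0.6]))
```

```bash
python3 -m inch '[[[0,0.004,0.02,0,0,-0.5],[0,0.004,0.04,0,0,-0.5],[0,0.004,0.055,0,0,-0.5],[0,0.004,0.06,0,0,-0.5],[0,0.004,0.06,0,0,-0.5]]]' | head -c 240; python3 -m inch '[[[0,0,0,0,0,0],[0,0,0,0,0,0],[0,0,0,0,0,0],[0,0,0,0,0,0],[0,0,0,0,0,0]]]' -1 20| head -c 300
python3 - <<'E'
from h import *
g0=cr((.015,0,.185),0); old=g0*0
for i,th in enumerate(np.linspace(0,1.571,41)):
    if i%10==0: base=cr((.015,0,.185),th); print()
    d=cr((.015,0,.185),th)-base; print("%.3f y %.4f z %.4f"%(th,d[0],-d[2]))
E
```

```text
time: 16.3
position: [0.5778, 0.0363, 0.2175]
tcp_rot: [0.055, 0.998, -0.0, -0.001]
ft_force: [1.0, 0.1, 0.4]
grip_width: 0.051
gripper_force: 0.0
time: 16.8
position: [0.5789, 0.0365, 0.2194]
tcp_rot: [0.055, 0.998, 0.0, 0.001]
ft_force: [-0.6, -0.6, 5.6]
grip_width: 0.0097
gripper_force: 19.8

0.000 y 0.0000 z -0.0000
0.039 y 0.0073 z 0.0007
0.079 y 0.0145 z 0.0017
0.118 y 0.0216 z 0.0030
0.157 y 0.0288 z 0.0046
0.196 y 0.0358 z 0.0065
0.236 y 0.0428 z 0.0086
0.275 y 0.0497 z 0.0110
0.314 y 0.0564 z 0.0137
0.353 y 0.0631 z 0.0166

0.393 y 0.0000 z -0.0000
0.432 y 0.0064 z 0.0035
0.471 y 0.0127 z 0.0072
0.511 y 0.0188 z 0.0111
0.550 y 0.0248 z 0.0153
0.589 y 0.0306 z 0.0197
0.628 y 0.0362 z 0.0243
0.668 y 0.0417 z 0.0292
0.707 y 0.0469 z 0.0343
0.746 y 0.0519 z 0.0395

0.785 y 0.0000 z -0.0000
0.825 y 0.0046 z 0.0056
0.864 y 0.0090 z 0.0115
0.903 y 0.0131 z 0.0175
0.943 y 0.0171 z 0.0236
0.982 y 0.0207 z 0.0299
1.021 y 0.0242 z 0.0363
1.060 y 0.0273 z 0.0429
1.100 y 0.0302 z 0.0496
1.139 y 0.0329 z 0.0564

1.178 y 0.0000 z -0.0000
1.218 y 0.0021 z 0.0070
1.257 y 0.0039 z 0.0140
1.296 y 0.0055 z 0.0212
1.335 y 0.0067 z 0.0283
1.375 y 0.0077 z 0.0356
1.414 y 0.0084 z 0.0428
1.453 y 0.0088 z 0.0501
1.492 y 0.0089 z 0.0574
1.532 y 0.0088 z 0.0647

1.571 y 0.0000 z -0.0000
```

Bar gripped at 9.7 mm. Lowering along the arc, about 0.33 rad/s.

```bash
python3 -m inch '[[[0,0.004,0.0003,0,0,0],[0,0.009,0.001,0,0,0],[0,0.015,0.0018,0,0,0],[0,0.0215,0.003,0,0,0],[0,0.029,0.0046,0,0,0],[0,0.036,0.0065,0,0,0],[0,0.043,0.0086,0,0,0],[0,0.05,0.011,0,0,0],[0,0.0565,0.0137,0,0,0],[0,0.061,0.0156,0,0,0],[0,0.0655,0.0178,0,0,0],[0,0.0696,0.0198,0,0,0]]]' | head -c 300
python3 - <<'E'
from h import *
print(goal((0.5789+.0696*.109,.0365+.0696*.994,.2194-.0198),P[2]))
E
```

```text
time: 18.0
position: [0.5861, 0.106, 0.1986]
tcp_rot: [0.055, 0.998, -0.0, -0.0]
ft_force: [1.3, -2.8, 2.2]
grip_width: 0.0101
gripper_force: 20.2
(array([-0.4, -0.2, -1. ]), array([-0., -0., -0.]))
```

Low forces and right on the arc. Next segment.

```bash
python3 -m inch '[[[0,0.0053,0.003,0,0,0],[0,0.0106,0.006,0,0,0],[0,0.0158,0.0092,0,0,0],[0,0.0208,0.0125,0,0,0],[0,0.0258,0.016,0,0,0],[0,0.0306,0.0197,0,0,0],[0,0.0353,0.0236,0,0,0],[0,0.0399,0.0276,0,0,0],[0,0.0443,0.0317,0,0,0],[0,0.0486,0.036,0,0,0],[0,0.0527,0.0405,0,0,0],[0,0.0567,0.045,0,0,0]]]' | head -c 300; python3 -m inch '[[[0,0.0038,0.0046,0,0,0],[0,0.0075,0.0095,0,0,0],[0,0.011,0.0145,0,0,0],[0,0.0144,0.0195,0,0,0],[0,0.0177,0.0247,0,0,0],[0,0.0207,0.0299,0,0,0],[0,0.0236,0.0353,0,0,0],[0,0.0263,0.0407,0,0,0],[0,0.0288,0.0462,0,0,0],[0,0.0311,0.0518,0,0,0],[0,0.0332,0.0575,0,0,0],[0,0.0352,0.0633,0,0,0]]]' | head -c 300
```

```text
time: 19.2
position: [0.5922, 0.1624, 0.1534]
tcp_rot: [0.055, 0.998, -0.0, -0.0]
ft_force: [-2.1, -0.9, 2.2]
grip_width: 0.0101
gripper_force: 20.2
time: 20.4
position: [0.5963, 0.1972, 0.0901]
tcp_rot: [0.055, 0.998, 0.0, -0.0]
ft_force: [-3.4, -2.3, 1.8]
grip_width: 0.0097
gripper_force: 20.2
```

```bash
python3 -m inch '[[[0,0.0015,0.0045,0,0,0],[0,0.0028,0.0092,0,0,0],[0,0.0039,0.014,0,0,0],[0,0.0049,0.0186,0,0,0],[0,0.0058,0.0233,0,0,0],[0,0.0066,0.028,0,0,0],[0,0.0073,0.0327,0,0,0],[0,0.0079,0.0374,0,0,0],[0,0.0083,0.042,0,0,0],[0,0.0086,0.0465,0,0,0],[0,0.0088,0.051,0,0,0],[0,0.0089,0.055,0,0,0]]]' | head -c 300; python3 -m inch '[[[0,0,0.003,0,0,0],[0,-0.0001,0.006,0,0,0],[0,-0.0002,0.009,0,0,0],[0,-0.0003,0.011,0,0,0],[0,-0.0004,0.013,0,0,0],[0,-0.0005,0.015,0,0,0],[0,-0.0005,0.016,0,0,0],[0,-0.0005,0.016,0,0,0]]]' | head -c 300
```

```text
time: 21.6
position: [0.5973, 0.2059, 0.0352]
tcp_rot: [0.055, 0.998, 0.0, 0.0]
ft_force: [-2.6, -1.3, 1.8]
grip_width: 0.01
gripper_force: 20.6
time: 22.4
position: [0.5972, 0.2055, 0.0194]
tcp_rot: [0.055, 0.998, 0.0, 0.0]
ft_force: [-1.3, 0.6, -1.8]
grip_width: 0.01
gripper_force: 20.5
```

```bash
python3 -m inch '[[[0,0,0.0005,0,0,0],[0,0,0.001,0,0,0],[0,0,0.001,0,0,0]]]' | head -c 170; python3 -m inch '[[[0,0,0.0005,0,0,0],[0,0,0.001,0,0,0],[0,0,0.001,0,0,0]]]' | head -c 170;  python3 -m inch '[[[0,0,0.0005,0,0,0],[0,0,0.001,0,0,0],[0,0,0.001,0,0,0]]]' | head -c 170
```

```text
time: 22.7
position: [0.5972, 0.2055, 0.0186]
tcp_rot: [0.055, 0.998, 0.0, 0.0]
ft_force: [-2.4, 0.8, 0.8]
grip_width: 0.0104
gripper_force: 20.7
time: 23.0
position: [0.5972, 0.2054, 0.0176]
tcp_rot: [0.055, 0.998, 0.0, 0.0]
ft_force: [-1.7, -0.1, 0.1]
grip_width: 0.0101
gripper_force: 20.8
time: 23.3
position: [0.5972, 0.2053, 0.017]
tcp_rot: [0.055, 0.998, 0.0, 0.0]
ft_force: [-3.7, -0.2, 5.6]
grip_width: 0.0101
gripper_force: 21.2
```

```bash
python3 -m inch '[[[0,0,0.0005,0,0,0],[0,0,0.001,0,0,0],[0,0,0.001,0,0,0]]]' | head -c 170;  python3 -m inch '[[[0,0,0.0005,0,0,0],[0,0,0.001,0,0,0],[0,0,0.001,0,0,0]]]' | head -c 170
```

```text
time: 23.6
position: [0.5973, 0.2053, 0.0167]
tcp_rot: [0.055, 0.998, 0.0, 0.0]
ft_force: [-6.2, -1.5, 13.7]
grip_width: 0.01
gripper_force: 21.9
time: 23.9
position: [0.5974, 0.2054, 0.0165]
tcp_rot: [0.055, 0.998, 0.0, 0.0]
ft_force: [-9.5, -1.7, 22.5]
grip_width: 0.0101
gripper_force: 22.6
```

On the stops: 22 N upward and no further motion. I unload, open and rise straight.

```bash
python3 -m inch '[[[0,0,-0.001,0,0,0],[0,0,-0.0022,0,0,0],[0,0,-0.0022,0,0,0]]]' | head -c 170;  python3 -m inch '[[[0,0,0,0,0,0],[0,0,0,0,0,0],[0,0,0,0,0,0],[0,0,0,0,0,0],[0,0,-0.01,0,0,0],[0,0,-0.03,0,0,0],[0,0,-0.07,0,0,0],[0,0.02,-0.11,0,0,0],[0,0.06,-0.15,0,0,0],[0,0.1,-0.18,0,0,0],[0,0.14,-0.2,0,0,0],[0,0.14,-0.2,0,0,0]]]' 0 | head -c 260
python3 - <<'E'
from h import *
a=grab_frame("top");b=grab_frame("scene")
A=cv2.resize(b["pixels"][215:325,280:380],None,fx=4,fy=4,interpolation=cv2.INTER_CUBIC)
B=cv2.resize(a["pixels"][190:270,260:360],None,fx=4,fy=4,interpolation=cv2.INTER_CUBIC)
I=np.zeros((440,800,3),np.uint8);I[:,:400]=A;I[:320,400:]=B;cv2.imwrite("pics/c8.png",I[:,:,::-1])
g=W(P,cr((.015,0,.185),1.571)); c=W(P,cr((-.037,0,.0715),1.571)); print(px(a,[g,c]),px(b,[g,c]))
for n,f in(("top",a),("scene",b)):
  for t in("tin","roll","gauge"):
    for d in masks_of(t,f)[:1]: print(n,t,round(d["p"],2),np.round(d["point"]))
E
```

```text
time: 24.2
position: [0.5973, 0.2053, 0.0169]
tcp_rot: [0.055, 0.998, 0.0, 0.0]
ft_force: [-3.2, -0.0, 5.1]
grip_width: 0.01
gripper_force: 21.1
time: 25.4
position: [0.6122, 0.3537, 0.2211]
tcp_rot: [0.051, 0.999, 0.004, 0.002]
ft_force: [-0.9, 1.4, -0.7]
grip_width: 0.0429
gripper_force: 0.0
[[266.35774819 224.58076872]
 [303.26778729 226.24633996]] [[312.14225283 250.41343991]
 [329.36093735 248.23365688]]
top gauge 0.47 [445. 252.]
scene tin 0.86 [243. 251.]
scene roll 0.61 [287. 234.]
scene gauge 0.81 [421. 360.]
```

View pics/c8.png

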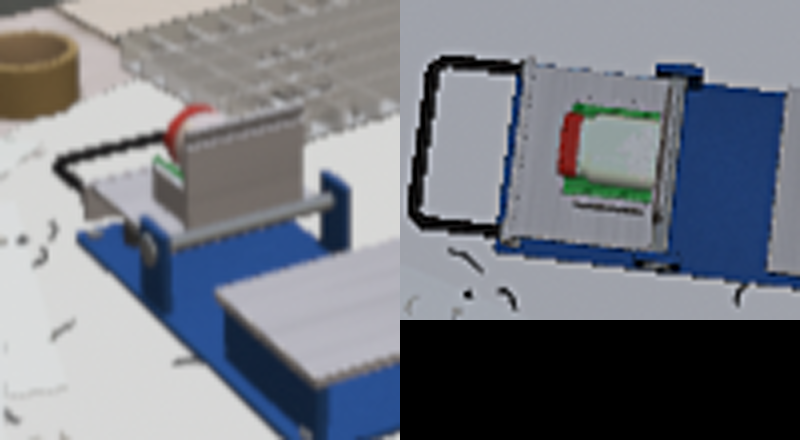

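The cradle lies level with its bow at top crop (420,145). The jar lies on its side in the V, cap at (570,145) and base against the foot plate, and the gripper is clear. The tin, roll and gauge are where they were. I'm handing in.

```bash
python3 -m inch '[[[0,0,0,0,0,0],[0,0,0,0,0,0],[0,0,0,0,0,0]]]' | head -c 120; python3 -c "
from bench import *
print(job_done())"
```

```text
time: 26.1
position: [0.6126, 0.3443, 0.2167]
tcp_rot: [0.055, 0.998, -0.0, -0.0]
ft_force: [-0.9, 0.9, -0.3]
grip_widththe job is handed in; nothing more can be done
None
```

The red-capped jar lies on its side in the V of the cradle, lowered level onto its stops, with the handle released and the tin, tape roll and gauge block untouched; I handed the job in at about 26 s, and no verdict came back.

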